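Swing two valve levers to find the binding one and cap it off

TASK

One of the two valves on the aluminium block binds part-way. Swing each lever outward gently through its arc, feeling for it, and never force the one that stiffens; leave the sound lever fully open at its stop and put the binding lever back fully closed. Then stand the red lock-out cap over the stud beside the binding valve, let go of everything, and do not disturb the beaker or the small bottle.

Things in the scene. Friction and masses are not known exactly. Their poses are not given: they have to be found in the camera images.
- valve_block: aluminium valve block 58 x 190 x 58 mm (x, y, z), fixed to the worktop. Origin at the centre of its underside; its y runs along the row (+y end carries valve_1, -y end valve_2), +x away from the robot, z up. Valve axes at y = +65 and -65 mm, x = 0; two brass hose barbs stick out 22 mm from its -x side, 28 mm up
- lever_1 (a joint): lever of valve_1, at the block's +y end: flat yellow arm with an upright black knob at its end. 0 rad: closed, at a stop, arm along the block's +x; grows as it swings outward, away from the other valve (anticlockwise from above), to 1.571 rad: open, at a stop, arm along the block's +y. Starts at 0 to 0.2 rad, stays where it is left
- lever_2 (a joint): lever of valve_2, at the block's -y end: flat yellow arm with an upright black knob at its end. 0 rad: closed, at a stop, arm along the block's +x; grows as it swings outward, away from the other valve (clockwise from above), to 1.571 rad: open, at a stop, arm along the block's -y. Starts at 0 to 0.2 rad, stays where it is left
- knob_1 (a point): mid-height of lever_1's upright black knob, 16 mm across and 35 mm tall (z 78 to 113 mm above the worktop, this point at 97 mm), 70 mm from the valve's vertical axis. The arm below it is 12 mm wide and 6 mm thick, underside 72 mm above the worktop
- knob_2 (a point): the same point of lever_2's knob
- valve_1: brass valve bonnet at the block's +y end, 38 mm across, 12 mm high, on the block's top, carrying lever_1. Origin on the lever's vertical axis, at the block's top. A sound lever moves with about 1.5 N at the knob all the way. The binding one runs as lightly to an unknown angle between 0.5 and 1.0 rad, then stiffens by about 1.3 N per further mm at the knob; above about 18 N there the valve is damaged
- valve_2: the like bonnet at the block's -y end, carrying lever_2
- stud_1 (a point): foot of the steel stud beside valve_1, on the block's top (58 mm above the worktop), 28 mm from the block's middle towards valve_1. The stud is 9 mm across and 24 mm tall, with a rounded tip
- stud_2 (a point): foot of the like stud beside valve_2
- cap: red plastic lock-out cap, a cup standing mouth down on the worktop: 30 mm across, 36 mm tall, bore 20 mm wide and 28 mm deep from below; 40 g. Origin at the centre of its underside (the mouth), z up. Over a stud its rim rests on the block's top
- beaker_50: small glass beaker, 45 mm across, 58 mm tall, origin at the centre of its underside; a bystander
- bottle_indicator: small white dropping bottle with a blue and yellow label, 35 mm across, 78 mm tall, origin at the centre of its underside; a bystander
- vial_rack: low blue rack with small vials, fixed, an obstacle: 80 x 160 mm and 21 mm high (x, y, z), vial tops about 46 mm above the worktop; origin at the centre of its underside
- pc_tower: beige computer tower, fixed, an obstacle: 427 x 184 x 362 mm (x, y, z), origin at the centre of its underside
There are look-alikes about, which are no part of the job. Of the things shaped like the cap, the red one is meant.

How it is judged:
On the way, in this order (a step that is already met when the one before it is completed fails the run):
1. the binding of the bad lever has been felt: it has been pressed lightly into its tight spot (at least about 3 N at the knob) (contact force between any of valve_1, valve_2 and valve_block above 3 N), for 0.05 s.
2. the sound lever stands fully open and the binding lever fully closed (((value of joint lever_1 above 1.49 rad and value of joint lever_2 below 0.06 rad) or (value of joint lever_2 above 1.49 rad and value of joint lever_1 below 0.06 rad))), for 0.2 s.
At the end, for the whole second after the job is handed in: The sound lever is open (above 1.49 rad), the binding lever closed (below 0.06 rad), and the cap stands upright and at rest over the stud beside the binding valve: its centre within 9 mm of the stud's, its rim within 6 mm of the block's top, released (((value of joint lever_1 above 1.49 rad and value of joint lever_2 below 0.06 rad and horizontal distance between cap and stud_2 below 0.009 m and height (world z) of cap between 0.052 and 0.064 m) or (value of joint lever_2 above 1.49 rad and value of joint lever_1 below 0.06 rad and horizontal distance between cap and stud_1 below 0.009 m and height (world z) of cap between 0.052 and 0.064 m)) and angle between cap's own z axis and vertical below 0.1 rad and linear speed of cap below 0.02 m/s and contact force between the fingers and cap below 0.1 N); the robot touches nothing.
It fails at once if the binding valve is forced (more than about 18 N at the knob against the tight spot) (contact force between any of valve_1, valve_2 and valve_block above 46 N).
It fails at once if the beaker or the small bottle is shifted by more than 30 mm or tipped (distance of any of beaker_50, bottle_indicator from where it was at the start of the episode above 0.03 m or angle between any of beaker_50, bottle_indicator's own z axis and vertical above 0.4 rad).
It also fails if it takes over 72 s, if anything falls off the work surface, if the arm or the gripper's body presses on something with over 40 N, if the wrist force passes 120 N, or if a joint passes its speed limit or range.

ROBOT

A 7-joint arm with a two-finger parallel gripper is mounted at the origin on a cart in front of the work surface, level with it; the furniture and walls round the work are solid. World frame = base frame: x ahead of the robot, y to its left, z up, the work surface at z = 0. Lengths are in m, angles in rad, forces in N, time in s.
With the tool pointing down it reaches from about 0.425 to 1.025 m from the base axis. Payload 3.6 kg.
Tool frame: the origin (TCP) lies at the very end of the fingers, on their centre line; the grasp point (between the pads) lies 19 mm behind it; z points along the fingers, y is the line along which they close (so a half turn about z gives the same grasp; the last joint's range is limited). The gripper opens to 85 mm and grips with 20 to 120 N. Pads are 22 mm wide; open, the fingers measure 114 mm over their backs; the gripper's body (76 mm by 85 mm) begins 54 mm behind the grasp point. The pads swing forward as they close: fully open they stand 13 mm farther back than shut.
Start: joints at [1.121, 0.591, 0.048, 1.609, -0.033, 0.943, -0.034], TCP at [0.253, -0.68, 0.231] pointing down, gripper open.
Joint ranges: [-2.69, 2.69], [-0.47, 2.24], [-1.27, 1.36], [0.19, 2.51], [-1.53, 4.68], [0.08, 2.07], [-3.09, 3.09]. Speed limits (rad/s): [2.57, 2.57, 3.14, 3.14, 3.14, 3.14, 3.14].

INTERFACE

Orientations are given as a rotation vector (axis times angle).
In Python, from station import r gives the robot as it stands.
- The arm moves only by the tool play_rows, never from a script. Its arguments are lists of equal length, an entry for each row: "xyz": the shift along the tool's x, y, z in m, a list of three; "turn": the turn, a rotation vector about the tool's x, y, z in degrees, a list of three; "fingers": the finger opening in m, from 0 to 0.0854. In form: {"xyz": [[dx, dy, dz], ...], "turn": [[wx, wy, wz], ...], "fingers": [fingers, ...]}. A call has 1 to 10 rows; each row shifts and turns the commanded pose from where the row before left it, along the tool's axes as they then stand; what a row does not reach is not made up. A row lasts 1/12 s, in which the tool goes at most 41.7 mm and 7.16 degrees, less where a joint would pass 70% of its speed; a pose out of reach is approached as far as the arm can. A call with a gripper value outside its range is refused whole. The fingers move at their own pace and stop on an object; "squeeze" is the grip in N (left out, the last holds). Time passes only in rows, so rows that do not move let the fingers close. It gives the time, the measured TCP pose, the force, the opening and the grip force at its end, in the units of the state.
- r.get_obs(): the state, without advancing time (a new reading comes with each control period).
- r.grab_frame(name): name is "scene" or "top" or "wrist"; returns a dict with "image" (384x512x3 uint8, red, green, blue), "fx", "fy", "cx", "cy" (pixels), "world_to_cam" (4x4, takes a point from world to camera coordinates); the wrist camera has in their place "mount" (4x4, takes a point from camera to tool coordinates, whose origin is the TCP and whose axes are the flange's). Camera axes: x right, y up, looking along -z (the intrinsics and any distortion apply to the point x, -y, -z); pixel columns grow to the right and rows downward; lengths in m; the calibration is good to about 2 mm. The wrist camera is an equidistant fisheye: a pixel r from the principal point sees the ray r / f radians off the axis. A picture is of the moment at which its call begins: read the wrist's pose just before it. There is no depth.
- r.job_done(): hands the job in; it is judged then, once.
The state is a dict: "t": time; "q": joint angles; "qvel": joint speeds; "effort": joint torques, N m; "tcp_pos": TCP position; "ee_rot": TCP orientation; "contact_force": force on the tool from outside, world axes, zero at the start; "wrist_torque": the same for the moment, N m; "gripper_width": finger opening in m; "grasp_force": force on a finger pad.
Only numpy, scipy, OpenCV 4.12 (cv2) and the standard library are available. Lean on these libraries where they do the work, as an engineer would, in place of code of your own. Each camera call takes 0.05 s, during which the arm holds its last target. There are 200 camera calls.

## Working session

There is one attempt and no reset: what is moved stays moved. The work goes in short steps, Python scripts to look and compute and a tool call to move; the robot and the scene stay as the last step left them, time stands still between calls to the robot, and variables do not carry over. Pictures are saved under pics/ and viewed, at most 10 in all, crops included, and the job is handed in when it is done.

Besides the shell and the picture viewer there is one more tool, called in YAML: its name, and indented under it one key for each argument. play_rows: Moves the arm, as the interface text tells. Its arguments: {"type":"object","properties":{"xyz":{"type":"array","items":{"type":"array","items":{"type":"number"}}},"turn":{"type":"array","items":{"type":"array","items":{"type":"number"}}},"fingers":{"type":"array","items":{"type":"number"}},"squeeze":{"type":"number"}},"required":["xyz","turn","fingers"]}

```bash
mkdir -p pics
cat > h.py <<'E'
import numpy as np, cv2
from station import r
from scipy.spatial.transform import Rotation as R
def save(n,f): cv2.imwrite('pics/'+f,cv2.cvtColor(r_img(n)['image'],cv2.COLOR_RGB2BGR))
def r_img(n):
    d=r.grab_frame(n); np.save(''+n+'.npy',d,allow_pickle=True); return d
def ld(n): return np.load(''+n+'.npy',allow_pickle=True).item()
def w(d,u,v,z):
    T=np.linalg.inv(np.array(d['world_to_cam'])); ray=T[:3,:3]@np.array([(u-d['cx'])/d['fx'],-(v-d['cy'])/d['fy'],-1]); o=T[:3,3]
    return o+ray*(z-o[2])/ray[2]
def px(d,p):
    c=np.array(d['world_to_cam'])@np.r_[p,1]; return np.array([d['cx']+d['fx']*c[0]/-c[2],d['cy']-d['fy']*c[1]/-c[2]])
E
python3 - <<'E'
from h import *
o=r.get_obs(); print(o)
a=r_img('scene');b=r_img('top')
print({k:v for k,v in a.items() if k!='image'},{k:v for k,v in b.items() if k!='image'})
for n,d in(('scene',a),('top',b)): cv2.imwrite(f'pics/{n}0.png',cv2.resize(cv2.cvtColor(d['image'],cv2.COLOR_RGB2BGR),(800,600),interpolation=cv2.INTER_CUBIC))
E
```

```text
{'t': 0.0, 'q': array([ 1.12150923,  0.59214633,  0.04832378,  1.60983107, -0.03329535,
        0.94268003, -0.03368329]), 'qvel': array([-0.00089559, -0.00078632, -0.00025708,  0.00109381, -0.00160056,
        0.0011463 ,  0.00010984]), 'effort': array([ 7.54052326e-04, -5.48692560e+01,  1.54688727e+00, -1.98123854e+01,
        9.44862346e-03,  8.79603554e-03, -2.85663994e-06]), 'tcp_pos': array([ 0.25224132, -0.67882467,  0.23011866]), 'ee_rot': array([-3.08983281e+00, -5.55661274e-01,  8.51924367e-04]), 'contact_force': array([ 0.1663548 ,  0.11705452, -0.01903262]), 'wrist_torque': array([ 0.00886347, -0.02562537,  0.01278044]), 'grasp_force': 0.0, 'gripper_width': 0.08554370304776945}
{'fx': 495.14349992340095, 'fy': 495.14349992340095, 'cx': 250.29801317453612, 'cy': 190.18701082277403, 'world_to_cam': array([[-0.10307513, -0.99459855,  0.01221664,  0.2130371 ],
       [ 0.80997819, -0.07680057,  0.5814095 , -0.49140444],
       [-0.5773308 ,  0.06982408,  0.81351936, -0.90464755],
       [ 0.        ,  0.        ,  0.        ,  1.        ]])} {'fx': 391.3362257223574, 'fy': 391.3362257223574, 'cx': 255.56975849026446, 'cy': 188.8695053661511, 'world_to_cam': array([[-0.02719146, -0.99924343, -0.02780637,  0.17274916],
       [ 0.9902124 , -0.0307342 ,  0.13614263, -0.54273936],
       [-0.13689423, -0.02383229,  0.99029894, -1.00242032],
       [ 0.        ,  0.        ,  0.        ,  1.        ]])}
```

View pics/top0.png

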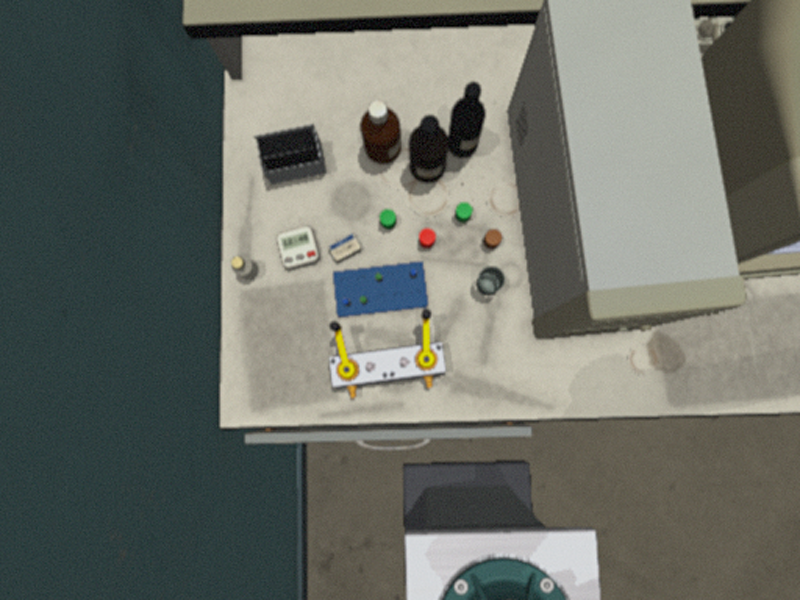

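View pics/scene0.png

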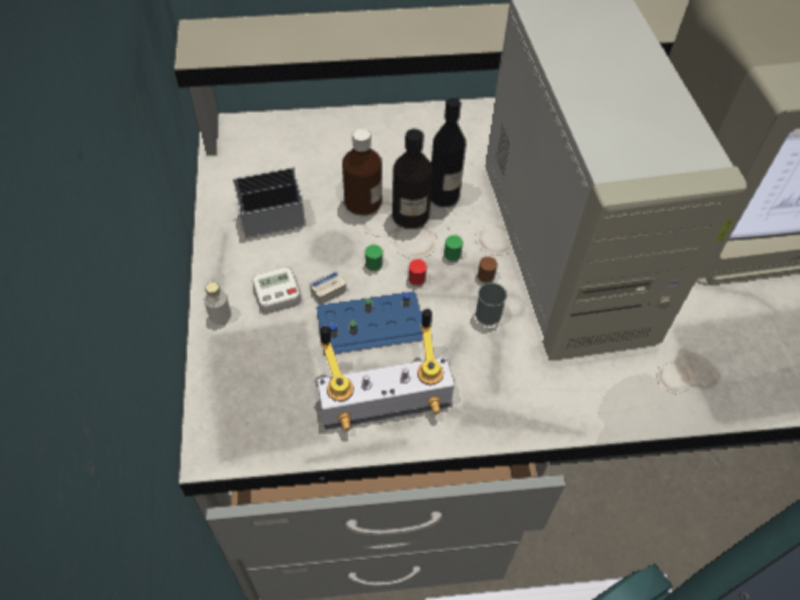

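The top view shows the block with bonnets at (347,370) and (426,359), knobs at (335,327) and (426,314), and studs at (370,366) and (404,362). Cap-like things: red (427,237), green (388,218), green (464,212), brown (493,239). I choose the red one. The beaker is at (490,281), the small bottle at (243,268) and the rack at (380,289). Next, one close crop.

Run:
```python
from h import *
d=ld('top'); im=cv2.cvtColor(d['image'],cv2.COLOR_RGB2BGR)
c=im[130:260,200:330]; cv2.imwrite('pics/crop1.png',cv2.resize(c,(598,598),interpolation=cv2.INTER_CUBIC))
s=1.5625
for n,u,v,z in[('v1',347,370,.075),('v2',426,359,.075),('k1',335,327,.113),('k2',426,314,.113),('s1',370,366,.082),('s2',404,362,.082),('cap',427,237,.036),('beaker',490,283,.03),('bottle',243,268,.05),('rackTL',334,270,.02),('rackBR',428,308,.02),('brown',493,239,.036),('g',464,212,.036),('g2',388,218,.036),('towerBL',535,335,.0),('timer',298,247,.02)]:
    print(n,w(d,u/s,v/s,z).round(3))
```

```text
v1 [0.423 0.244 0.075]
v2 [0.437 0.116 0.075]
k1 [0.49  0.258 0.113]
k2 [0.506 0.114 0.113]
s1 [0.428 0.206 0.082]
s2 [0.433 0.151 0.082]
cap [0.648 0.106 0.036]
beaker [0.565 0.001 0.03 ]
bottle [0.601 0.423 0.05 ]
rackTL [0.598 0.271 0.02 ]
rackBR [0.526 0.108 0.02 ]
brown [ 0.641 -0.007  0.036]
g [0.69  0.041 0.036]
g2 [0.684 0.173 0.036]
towerBL [ 0.476 -0.077  0.   ]
timer [0.641 0.334 0.02 ]
```

View pics/crop1.png

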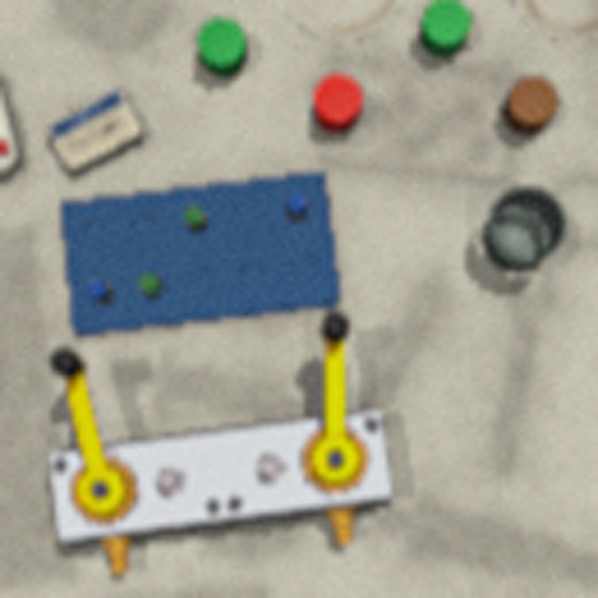

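The crop confirms that the cap at (338,101) is red, distinct from the greens and the brown. Lever 1 is at the left end, lever 2 at the right. Now I write the row planner and start with lever 1.

```bash
cat >> h.py <<'E'
import json
def pose():
    o=r.get_obs(); M=R.from_rotvec(o['ee_rot']).as_matrix(); return o['tcp_pos'],np.arctan2(M[1,0],M[0,0]),M
def plan(wps,start=None,f=.0854):
    """wps: (x,y,z,heading of tool x in deg,max step m); prints calls"""
    p,h,M=pose(); print('at',p.round(4),round(np.degrees(h),1),'tilt',np.degrees(np.arccos(-M[2,2])).round(2))
    h=np.degrees(h); rows=[]
    if start is not None: p,h=np.array(start[:3],float),start[3]
    for *t,th,st in wps:
        t=np.array(t); dh=(th-h+180)%360-180
        n=max(1,int(np.ceil(max(np.linalg.norm(t-p)/st,abs(dh)/6.5))))
        for i in range(n):
            k=n-i; a=np.radians(h); d=(t-p)/k; e=round(((th-h+180)%360-180)/k,1)
            s=np.round([d[0]*np.cos(a)+d[1]*np.sin(a), d[0]*np.sin(a)-d[1]*np.cos(a), -d[2]],3 if k>1 else 4)
            rows.append((s.tolist(),[0,0,-e]))
            p=p+np.array([s[0]*np.cos(a)+s[1]*np.sin(a), s[0]*np.sin(a)-s[1]*np.cos(a), -s[2]]); h+=e
    for i in range(0,len(rows),10):
        c=rows[i:i+10]; print(json.dumps({"xyz":[x for x,_ in c],"turn":[y for _,y in c],"fingers":[f]*len(c)}).replace(' ',''))
    print('end',p.round(4),round(h,1))
E
python3 - <<'E'
from h import *
d=ld('top')
P={}
for n,u,v,z in[('v1',100,489,.078),('v2',336,459,.078),('k1',67,361,.113),('k2',335,326,.113),('s1',171,480,.08),('s2',270,466,.08),('cap',338,101,.036)]:
    P[n]=w(d,200+u/4.6,130+v/4.6,z); print(n,P[n].round(4))
e=P['v1']-P['v2']; yaw=np.arctan2(-e[0],e[1]); print('yaw',yaw,np.linalg.norm(e))
for i,s in((1,1),(2,-1)):
    k=P[f'k{i}']-P[f'v{i}']; print(i,np.hypot(*k[:2]),s*(np.arctan2(k[1],k[0])-yaw))
k=P['k1']
plan([(.25,-.66,.46,20.4,.04),(.40,-.35,.46,16,.04),(.43,0,.44,14,.04),(k[0],k[1],.2,12,.04)],f=.05)
E
```

```text
v1 [0.4239 0.2447 0.078 ]
v2 [0.4367 0.1147 0.078 ]
k1 [0.4918 0.2574 0.113 ]
k2 [0.5063 0.1135 0.113 ]
s1 [0.4277 0.2054 0.08  ]
s2 [0.4338 0.151  0.08  ]
cap [0.6472 0.1058 0.036 ]
yaw 0.09774390539361055 0.13067200222534706
1 0.06904863299829167 0.08716794903251518
2 0.0696343656380319 0.115110759151646
at [ 0.2523 -0.6789  0.2303] 20.4 tilt 0.12
{"xyz":[[0.001,-0.003,-0.038],[0.001,-0.003,-0.038],[0.001,-0.003,-0.038],[0.0,-0.003,-0.039],[0.001,-0.003,-0.038],[0.0004,-0.0035,-0.0387],[0.028,-0.026,-0.0],[0.027,-0.027,-0.0],[0.027,-0.027,-0.0],[0.027,-0.027,-0.0]],"turn":[[0,0,-0.0],[0,0,-0.0],[0,0,-0.0],[0,0,-0.0],[0,0,-0.0],[0,0,-0.0],[0,0,0.5],[0,0,0.5],[0,0,0.5],[0,0,0.5]],"fingers":[0.05,0.05,0.05,0.05,0.05,0.05,0.05,0.05,0.05,0.05]}
{"xyz":[[0.027,-0.027,-0.0],[0.026,-0.028,-0.0],[0.026,-0.028,-0.0],[0.026,-0.028,-0.0],[0.0262,-0.0287,-0.0],[0.014,-0.036,0.002],[0.014,-0.037,0.002],[0.014,-0.037,0.002],[0.013,-0.037,0.002],[0.013,-0.036,0.002]],"turn":[[0,0,0.5],[0,0,0.5],[0,0,0.5],[0,0,0.4],[0,0,0.5],[0,0,0.2],[0,0,0.2],[0,0,0.2],[0,0,0.2],[0,0,0.2]],"fingers":[0.05,0.05,0.05,0.05,0.05,0.05,0.05,0.05,0.05,0.05]}
{"xyz":[[0.013,-0.037,0.002],[0.013,-0.037,0.003],[0.013,-0.036,0.002],[0.0135,-0.037,0.003],[0.014,-0.026,0.027],[0.013,-0.026,0.027],[0.013,-0.026,0.027],[0.013,-0.026,0.026],[0.013,-0.026,0.027],[0.013,-0.027,0.026]],"turn":[[0,0,0.2],[0,0,0.3],[0,0,0.2],[0,0,0.3],[0,0,0.2],[0,0,0.2],[0,0,0.2],[0,0,0.2],[0,0,0.2],[0,0,0.2]],"fingers":[0.05,0.05,0.05,0.05,0.05,0.05,0.05,0.05,0.05,0.05]}
{"xyz":[[0.013,-0.026,0.027],[0.013,-0.027,0.026],[0.0138,-0.0266,0.027]],"turn":[[0,0,0.3],[0,0,0.2],[0,0,0.3]],"fingers":[0.05,0.05,0.05]}
end [0.4918 0.2575 0.2   ] 12.0
```

Lever radii (69 and 70 mm) and valve spacing (131 mm) match the specification. Moving.

play_rows:
  xyz:
    - [0,-0.003,-0.038]
    - [0,-0.003,-0.038]
    - [0,-0.003,-0.038]
    - [0,-0.003,-0.038]
    - [0,-0.003,-0.038]
    - [0,-0.003,-0.039]
    - [0.027,-0.027,0]
    - [0.027,-0.027,0]
    - [0.027,-0.027,0]
    - [0.027,-0.027,0]
  turn:
    - [0,0,0]
    - [0,0,0]
    - [0,0,0]
    - [0,0,0]
    - [0,0,0]
    - [0,0,0]
    - [0,0,0.5]
    - [0,0,0.5]
    - [0,0,0.5]
    - [0,0,0.5]
  fingers: [0.05,0.05,0.05,0.05,0.05,0.05,0.05,0.05,0.05,0.05]

```text
t: 0.93
tcp_pos: [0.3119, -0.5229, 0.46]
ee_rot: [-3.101, -0.5, 0.0]
contact_force: [0.1, -0.5, 0.8]
gripper_width: 0.0498
grasp_force: 0.0
```

play_rows:
  xyz:
    - [0.027,-0.027,0]
    - [0.026,-0.028,0]
    - [0.026,-0.028,0]
    - [0.026,-0.028,0]
    - [0.026,-0.029,0]
    - [0.014,-0.036,0.002]
    - [0.014,-0.037,0.002]
    - [0.014,-0.037,0.002]
    - [0.013,-0.037,0.002]
    - [0.013,-0.036,0.002]
  turn:
    - [0,0,0.5]
    - [0,0,0.5]
    - [0,0,0.5]
    - [0,0,0.4]
    - [0,0,0.5]
    - [0,0,0.2]
    - [0,0,0.2]
    - [0,0,0.2]
    - [0,0,0.2]
    - [0,0,0.2]
  fingers: [0.05,0.05,0.05,0.05,0.05,0.05,0.05,0.05,0.05,0.05]

```text
t: 1.77
tcp_pos: [0.4105, -0.1552, 0.4499]
ee_rot: [-3.115, -0.41, 0.001]
contact_force: [-0.1, 0.2, 0.4]
gripper_width: 0.0504
grasp_force: 0.0
```

play_rows:
  xyz:
    - [0.013,-0.037,0.002]
    - [0.013,-0.037,0.003]
    - [0.013,-0.036,0.002]
    - [0.0135,-0.037,0.003]
    - [0.014,-0.026,0.027]
    - [0.013,-0.026,0.027]
    - [0.013,-0.026,0.027]
    - [0.013,-0.026,0.026]
    - [0.013,-0.026,0.027]
    - [0.013,-0.027,0.026]
  turn:
    - [0,0,0.2]
    - [0,0,0.3]
    - [0,0,0.2]
    - [0,0,0.3]
    - [0,0,0.2]
    - [0,0,0.2]
    - [0,0,0.2]
    - [0,0,0.2]
    - [0,0,0.2]
    - [0,0,0.2]
  fingers: [0.05,0.05,0.05,0.05,0.05,0.05,0.05,0.05,0.05,0.05]

```text
t: 2.6
tcp_pos: [0.4647, 0.17, 0.2787]
ee_rot: [3.122, 0.349, -0.001]
contact_force: [0.3, -0.8, -0.0]
gripper_width: 0.0503
grasp_force: 0.0
```

play_rows:
  xyz:
    - [0.013,-0.026,0.027]
    - [0.013,-0.027,0.026]
    - [0.0138,-0.0266,0.027]
    - [0,0,0]
  turn:
    - [0,0,0.3]
    - [0,0,0.2]
    - [0,0,0.3]
    - [0,0,0]
  fingers: [0.05,0.05,0.05,0.05]

```text
t: 2.93
tcp_pos: [0.4845, 0.2612, 0.1955]
ee_rot: [-3.12, -0.339, 0.01]
contact_force: [-0.4, -0.4, 0.8]
gripper_width: 0.0501
grasp_force: 0.0
```

Run:
```python
from h import *
print(r.get_obs()['q'].round(2), r.get_obs()['contact_force'].round(2))
d=r_img('wrist'); print(d['fx'],d['cx'],d['cy'],d['mount'])
cv2.imwrite('pics/w1.png',cv2.resize(cv2.cvtColor(d['image'],cv2.COLOR_RGB2BGR),(800,600),interpolation=cv2.INTER_CUBIC))
plan([(.4918,.2574,.085,12,.04)],f=.04)
```

```text
[-0.19  0.47 -0.51  2.02  0.32  0.74 -2.25] [-0.42 -0.39  0.84]
297.3186396354542 256.9928081612469 193.1855629141591 [[ 1.04429848e-03  9.59748348e-01  2.80859426e-01  7.07624390e-02]
 [ 9.99999339e-01 -8.67234006e-04 -7.54724113e-04  2.71191605e-06]
 [-4.80774376e-04  2.80860029e-01 -9.59748620e-01 -1.43613960e-01]
 [ 0.00000000e+00  0.00000000e+00  0.00000000e+00  1.00000000e+00]]
at [0.4847 0.2583 0.1972] 12.3 tilt 0.33
{"xyz":[[0.002,0.001,0.037],[0.002,0.001,0.038],[0.0027,0.0004,0.0372]],"turn":[[0,0,0.1],[0,0,0.1],[0,0,0.1]],"fingers":[0.04,0.04,0.04]}
end [0.4918 0.2574 0.085 ] 12.0
```

View pics/w1.png

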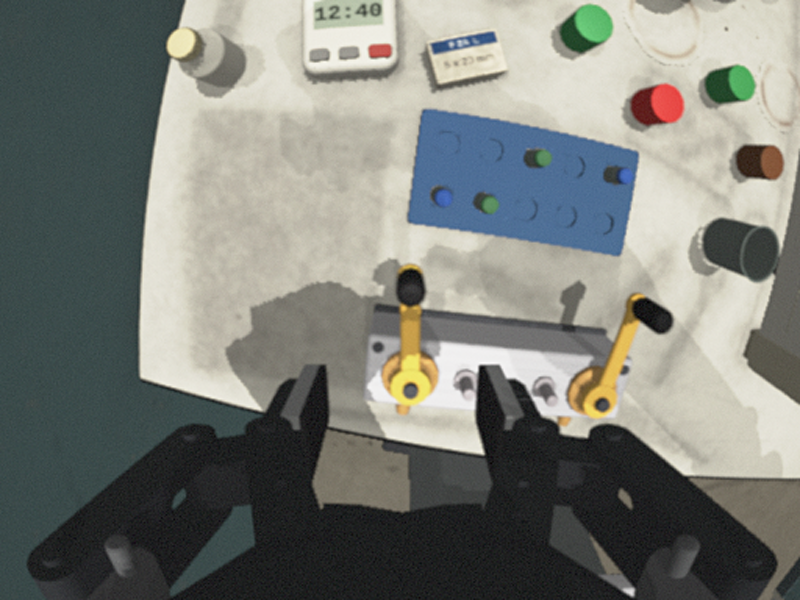

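The wrist view agrees with the measurements: knob 1 at (411,285) lies just ahead of and between the fingers, and the red cap is at (657,104). Descending to straddle it.

play_rows:
  xyz:
    - [0.002,0.001,0.037]
    - [0.002,0.0,0.038]
    - [0.003,0,0.037]
    - [0,0,0]
  turn:
    - [0,0,0]
    - [0,0,0]
    - [0,0,0]
    - [0,0,0]
  fingers: [0.04,0.04,0.04,0.03]

```text
t: 3.32
tcp_pos: [0.4907, 0.252, 0.0832]
ee_rot: [3.119, 0.325, -0.015]
contact_force: [-0.3, -1.3, -0.3]
gripper_width: 0.0304
grasp_force: 0.0
```

play_rows:
  xyz:
    - [0,0,0]
    - [-0.0002,-0.0055,0]
    - [-0.0002,-0.0055,0]
    - [-0.0002,-0.0055,0]
  turn:
    - [0,0,0]
    - [0,0,-4.5]
    - [0,0,-4.5]
    - [0,0,-4.5]
  fingers: [0.03,0.03,0.03,0.03]

```text
t: 3.65
tcp_pos: [0.4903, 0.2714, 0.0916]
ee_rot: [3.063, 0.697, 0.007]
contact_force: [1.2, -1.2, -2.1]
gripper_width: 0.0299
grasp_force: 0.9
```

```bash
cat >> h.py <<'E'
V={1:np.array([.4239,.2447]),2:np.array([.4367,.1147])}; YAW=.0977
def lev(i):
    o=r.get_obs(); p,h,M=pose(); k=p[:2]-V[i]; s=1 if i==1 else -1
    t=np.array([-np.sin(np.arctan2(k[1],k[0])),np.cos(np.arctan2(k[1],k[0]))])*s
    print('t',o['t'],'p',p.round(4),'h',np.degrees(h).round(1),'R',np.hypot(*k).round(4),'lever~',(s*(np.arctan2(k[1],k[0])-YAW)).round(3),'F',o['contact_force'].round(2),'Fopen',(-(o['contact_force'][:2]@t)).round(2),'gw',round(o['gripper_width'],4),'gf',o['grasp_force'],'q7',o['q'][6].round(2))
E
python3 -c "from h import *;lev(1)"
```

```text
t 3.65 p [0.4903 0.2714 0.0916] h 25.6 R 0.0715 lever~ 0.284 F [ 1.18 -1.15 -2.09] Fopen 1.51 gw 0.0299 gf 0.8582794570389751 q7 -2.22
```

play_rows:
  xyz:
    - [-0.0002,-0.0055,0.002]
    - [-0.0002,-0.0055,0.001]
    - [-0.0002,-0.0055,0]
  turn:
    - [0,0,-4.5]
    - [0,0,-4.5]
    - [0,0,-4.5]
  fingers: [0.03,0.03,0.03]

```text
t: 3.9
tcp_pos: [0.4823, 0.2855, 0.089]
ee_rot: [2.959, 1.051, 0.01]
contact_force: [2.1, 0.0, -1.4]
gripper_width: 0.0299
grasp_force: 0.9
```

```bash
python3 -c "from h import *;lev(1)"
```

```text
t 3.9 p [0.4823 0.2855 0.089 ] h 39.1 R 0.0712 lever~ 0.511 F [ 2.12  0.03 -1.38] Fopen 1.18 gw 0.0299 gf 0.9163434968513684 q7 -2.07
```

play_rows:
  xyz:
    - [-0.0001,-0.0025,0]
    - [-0.0001,-0.0025,0]
  turn:
    - [0,0,-2]
    - [0,0,-2]
  fingers: [0.03,0.03]

```text
t: 4.07
tcp_pos: [0.4785, 0.2897, 0.0882]
ee_rot: [2.923, 1.151, 0.009]
contact_force: [2.5, -0.7, 1.5]
gripper_width: 0.0302
grasp_force: 0.9
```

```bash
python3 -c "from h import *;lev(1)"
```

```text
t 4.0667 p [0.4785 0.2897 0.0882] h 43.0 R 0.0708 lever~ 0.591 F [ 2.55 -0.67  1.52] Fopen 2.14 gw 0.0302 gf 0.8514181613384153 q7 -2.03
```

play_rows:
  xyz:
    - [-0.0001,-0.0025,0]
    - [-0.0001,-0.0025,0]
    - [-0.0001,-0.0025,0]
  turn:
    - [0,0,-2]
    - [0,0,-2]
    - [0,0,-2]
  fingers: [0.03,0.03,0.03]

```text
t: 4.32
tcp_pos: [0.4714, 0.2945, 0.086]
ee_rot: [2.857, 1.306, 0.002]
contact_force: [1.8, -0.3, 1.0]
gripper_width: 0.03
grasp_force: 0.9
```

```bash
python3 -c "from h import *;lev(1)"
```

```text
t 4.3167 p [0.4714 0.2945 0.086 ] h 49.1 R 0.0688 lever~ 0.712 F [ 1.85 -0.28  0.97] Fopen 1.53 gw 0.03 gf 0.8627190381969285 q7 -1.96
```

play_rows:
  xyz:
    - [0.0002,-0.0025,0]
    - [0.0002,-0.0025,0]
    - [0.0002,-0.0025,0]
  turn:
    - [0,0,-2]
    - [0,0,-2]
    - [0,0,-2]
  fingers: [0.03,0.03,0.03]

```text
t: 4.57
tcp_pos: [0.4649, 0.2995, 0.0851]
ee_rot: [2.784, 1.455, -0.001]
contact_force: [0.2, -1.2, 2.2]
gripper_width: 0.0301
grasp_force: 1.1
```

```bash
python3 -c "from h import *;lev(1)"
```

```text
t 4.5667 p [0.4649 0.2995 0.0851] h 55.2 R 0.0684 lever~ 0.831 F [ 0.16 -1.18  2.2 ] Fopen 0.84 gw 0.0301 gf 1.1394226202825841 q7 -1.9
```

play_rows:
  xyz:
    - [0.0002,-0.0025,0]
    - [0.0002,-0.0025,0]
  turn:
    - [0,0,-2]
    - [0,0,-2]
  fingers: [0.03,0.03]

```text
t: 4.73
tcp_pos: [0.4617, 0.3013, 0.0851]
ee_rot: [2.73, 1.549, -0.002]
contact_force: [3.4, -3.8, 2.6]
gripper_width: 0.0297
grasp_force: 2.7
```

```bash
python3 -c "from h import *;lev(1)"
```

```text
t 4.7333 p [0.4617 0.3013 0.0851] h 59.1 R 0.0681 lever~ 0.885 F [ 3.4  -3.84  2.6 ] Fopen 4.96 gw 0.0297 gf 2.6957330244476907 q7 -1.85
```

Stiffening is clear on lever 1: 5 N, with the pad force tripled. I'll press a touch more and hold briefly.

play_rows:
  xyz:
    - [0.0001,-0.0015,0]
    - [0,0,0]
    - [0,0,0]
  turn:
    - [0,0,-1]
    - [0,0,0]
    - [0,0,0]
  fingers: [0.03,0.03,0.03]

```text
t: 4.98
tcp_pos: [0.4608, 0.3019, 0.0851]
ee_rot: [2.718, 1.57, -0.002]
contact_force: [2.9, -4.2, 2.9]
gripper_width: 0.0299
grasp_force: 2.3
```

```bash
python3 -c "from h import *;lev(1)"
```

```text
t 4.9833 p [0.4608 0.3019 0.0851] h 60.0 R 0.0681 lever~ 0.9 F [ 2.89 -4.24  2.92] Fopen 4.72 gw 0.0299 gf 2.341299180625356 q7 -1.84
```

play_rows:
  xyz:
    - [0.0001,-0.002,0]
    - [0,-0.0005,0]
    - [0,0,0]
  turn:
    - [0,0,-1]
    - [0,0,0]
    - [0,0,0]
  fingers: [0.03,0.03,0.03]

```text
t: 5.23
tcp_pos: [0.4597, 0.3025, 0.0851]
ee_rot: [2.704, 1.591, -0.001]
contact_force: [5.1, -5.3, 2.8]
gripper_width: 0.0297
grasp_force: 3.4
```

```bash
python3 -c "from h import *;lev(1)"
```

```text
t 5.2333 p [0.4597 0.3025 0.0851] h 61.0 R 0.068 lever~ 0.919 F [ 5.1  -5.32  2.76] Fopen 7.13 gw 0.0297 gf 3.391419543331722 q7 -1.83
```

About 7 N against a light run everywhere else, so lever 1 is the binding one. Bringing it back closed.

play_rows:
  xyz:
    - [-0.0001,0.006,0]
    - [-0.0001,0.006,0]
    - [-0.0001,0.006,0]
    - [-0.0001,0.006,0]
    - [-0.0001,0.006,0]
    - [-0.0001,0.006,0]
    - [-0.0001,0.006,0]
    - [-0.0001,0.006,0]
    - [-0.0001,0.006,0]
    - [-0.0001,0.006,0]
  turn:
    - [0,0,5]
    - [0,0,5]
    - [0,0,5]
    - [0,0,5]
    - [0,0,5]
    - [0,0,5]
    - [0,0,5]
    - [0,0,5]
    - [0,0,5]
    - [0,0,5]
  fingers: [0.03,0.03,0.03,0.03,0.03,0.03,0.03,0.03,0.03,0.03]

```text
t: 6.07
tcp_pos: [0.4922, 0.2611, 0.085]
ee_rot: [-3.124, -0.299, 0.001]
contact_force: [-0.2, 2.1, -0.3]
gripper_width: 0.0302
grasp_force: 0.9
```

```bash
python3 -c "from h import *;lev(1)"
```

```text
t 6.0667 p [0.4922 0.2611 0.085 ] h 10.9 R 0.0703 lever~ 0.137 F [-0.16  2.06 -0.32] Fopen -2.04 gw 0.0302 gf 0.8943171175678799 q7 -2.39
```

play_rows:
  xyz:
    - [-0.0001,0.006,0]
    - [-0.0001,0.006,0]
    - [0,0.003,0]
  turn:
    - [0,0,4]
    - [0,0,4]
    - [0,0,0]
  fingers: [0.03,0.03,0.03]

```text
t: 6.32
tcp_pos: [0.495, 0.2456, 0.0852]
ee_rot: [-3.138, -0.083, -0.001]
contact_force: [1.4, 2.7, 0.2]
gripper_width: 0.0298
grasp_force: 0.9
```

```bash
python3 -c "from h import *;lev(1)"
```

```text
t 6.3167 p [0.495  0.2456 0.0852] h 3.0 R 0.0711 lever~ -0.085 F [1.4  2.68 0.24] Fopen -2.66 gw 0.0298 gf 0.8749477684250451 q7 -2.47
```

play_rows:
  xyz:
    - [0,0.002,0]
    - [0,0,0]
  turn:
    - [0,0,0]
    - [0,0,0]
  fingers: [0.03,0.03]

```text
t: 6.48
tcp_pos: [0.4952, 0.2443, 0.0853]
ee_rot: [-3.137, -0.087, -0.001]
contact_force: [-0.2, 4.4, -2.2]
gripper_width: 0.03
grasp_force: 2.2
```

```bash
python3 -c "from h import *;lev(1)"
```

```text
t 6.4833 p [0.4952 0.2443 0.0853] h 3.2 R 0.0713 lever~ -0.104 F [-0.19  4.37 -2.22] Fopen -4.36 gw 0.03 gf 2.17876221271581 q7 -2.47
```

Closed at its stop: the pad force rises at a tool angle offset of −0.10, which is exactly the play. Back off, rise, go to lever 2.

play_rows:
  xyz:
    - [0,-0.006,0]
    - [0,0,-0.038]
    - [0,0,-0.038]
    - [0,0,-0.038]
  turn:
    - [0,0,0]
    - [0,0,0]
    - [0,0,0]
    - [0,0,0]
  fingers: [0.04,0.04,0.04,0.04]

```text
t: 6.82
tcp_pos: [0.4933, 0.247, 0.1995]
ee_rot: [3.138, 0.085, -0.008]
contact_force: [1.2, 0.0, 0.3]
gripper_width: 0.0401
grasp_force: 0.0
```

Run:
```python
from h import *
lev(1); plan([(.5063,.1135,.2,179,.04)],f=.04)
```

```text
t 6.8167 p [0.4933 0.247  0.1995] h 3.1 R 0.0695 lever~ -0.064 F [1.16 0.01 0.31] Fopen 0.03 gw 0.0401 gf 0.0 q7 -2.36
at [0.4933 0.247  0.1995] 3.1 tilt 0.32
{"xyz":[[0.0,0.005,-0.0],[-0.0,0.005,-0.0],[-0.001,0.005,-0.0],[-0.001,0.005,-0.0],[-0.002,0.004,-0.0],[-0.002,0.004,-0.0],[-0.003,0.004,-0.0],[-0.003,0.004,-0.0],[-0.004,0.003,-0.0],[-0.004,0.003,-0.0]],"turn":[[0,0,-6.3],[0,0,-6.3],[0,0,-6.3],[0,0,-6.3],[0,0,-6.3],[0,0,-6.3],[0,0,-6.3],[0,0,-6.3],[0,0,-6.3],[0,0,-6.3]],"fingers":[0.04,0.04,0.04,0.04,0.04,0.04,0.04,0.04,0.04,0.04]}
{"xyz":[[-0.004,0.002,-0.0],[-0.004,0.002,-0.0],[-0.005,0.001,-0.0],[-0.005,0.001,-0.0],[-0.005,0.0,-0.0],[-0.005,-0.0,-0.0],[-0.005,-0.001,-0.0],[-0.004,-0.001,-0.0],[-0.004,-0.002,-0.0],[-0.004,-0.002,-0.0]],"turn":[[0,0,-6.3],[0,0,-6.3],[0,0,-6.3],[0,0,-6.3],[0,0,-6.3],[0,0,-6.3],[0,0,-6.3],[0,0,-6.3],[0,0,-6.3],[0,0,-6.2]],"fingers":[0.04,0.04,0.04,0.04,0.04,0.04,0.04,0.04,0.04,0.04]}
{"xyz":[[-0.004,-0.003,-0.0],[-0.004,-0.003,-0.0],[-0.003,-0.003,-0.0],[-0.003,-0.004,-0.0],[-0.003,-0.004,-0.0],[-0.002,-0.004,-0.0],[-0.002,-0.004,-0.0],[-0.0009,-0.0047,-0.0005]],"turn":[[0,0,-6.3],[0,0,-6.2],[0,0,-6.3],[0,0,-6.2],[0,0,-6.3],[0,0,-6.2],[0,0,-6.3],[0,0,-6.2]],"fingers":[0.04,0.04,0.04,0.04,0.04,0.04,0.04,0.04]}
end [0.5063 0.1135 0.2   ] 179.0
```

play_rows:
  xyz:
    - [0,0.005,0]
    - [0,0.005,0]
    - [-0.001,0.005,0]
    - [-0.001,0.005,0]
    - [-0.002,0.004,0]
    - [-0.002,0.004,0]
    - [-0.003,0.004,0]
    - [-0.003,0.004,0]
    - [-0.004,0.003,0]
    - [-0.004,0.003,0]
  turn:
    - [0,0,-6.3]
    - [0,0,-6.3]
    - [0,0,-6.3]
    - [0,0,-6.3]
    - [0,0,-6.3]
    - [0,0,-6.3]
    - [0,0,-6.3]
    - [0,0,-6.3]
    - [0,0,-6.3]
    - [0,0,-6.3]
  fingers: [0.04,0.04,0.04,0.04,0.04,0.04,0.04,0.04,0.04,0.04]

```text
t: 7.65
tcp_pos: [0.499, 0.198, 0.1988]
ee_rot: [2.629, 1.719, -0.005]
contact_force: [-0.9, -0.9, -0.2]
gripper_width: 0.0401
grasp_force: 0.0
```

play_rows:
  xyz:
    - [-0.004,0.002,0]
    - [-0.004,0.002,0]
    - [-0.005,0.001,0]
    - [-0.005,0.001,0]
    - [-0.005,0,0]
    - [-0.005,0,0]
    - [-0.005,-0.001,0]
    - [-0.004,-0.001,0]
    - [-0.004,-0.002,0]
    - [-0.004,-0.002,0]
  turn:
    - [0,0,-6.3]
    - [0,0,-6.3]
    - [0,0,-6.3]
    - [0,0,-6.3]
    - [0,0,-6.3]
    - [0,0,-6.3]
    - [0,0,-6.3]
    - [0,0,-6.3]
    - [0,0,-6.3]
    - [0,0,-6.3]
  fingers: [0.04,0.04,0.04,0.04,0.04,0.04,0.04,0.04,0.04,0.04]

```text
t: 8.48
tcp_pos: [0.5024, 0.1508, 0.1988]
ee_rot: [-1.343, -2.839, 0.005]
contact_force: [0.0, -0.4, 0.1]
gripper_width: 0.0398
grasp_force: 0.0
```

play_rows:
  xyz:
    - [-0.004,-0.003,0]
    - [-0.004,-0.003,0]
    - [-0.003,-0.003,0]
    - [-0.003,-0.004,0]
    - [-0.003,-0.004,0]
    - [-0.002,-0.004,0]
    - [-0.002,-0.004,0]
    - [-0.001,-0.005,0]
    - [0,0,0]
  turn:
    - [0,0,-6.3]
    - [0,0,-6.2]
    - [0,0,-6.3]
    - [0,0,-6.2]
    - [0,0,-6.3]
    - [0,0,-6.2]
    - [0,0,-6.3]
    - [0,0,-6.2]
    - [0,0,0]
  fingers: [0.04,0.04,0.04,0.04,0.04,0.04,0.04,0.04,0.04]

```text
t: 9.23
tcp_pos: [0.5073, 0.112, 0.1984]
ee_rot: [-0.026, -3.139, 0.005]
contact_force: [-0.4, -0.1, -0.6]
gripper_width: 0.04
grasp_force: 0.0
```

Run:
```python
from h import *
lev(2); plan([(.5063,.1135,.086,179,.04)],f=.04)
```

```text
t 9.2333 p [0.5073 0.112  0.1984] h 179.0 R 0.0707 lever~ 0.136 F [-0.4  -0.13 -0.58] Fopen -0.15 gw 0.04 gf 0.0 q7 0.44
at [0.5073 0.112  0.1984] 179.0 tilt 0.22
{"xyz":[[0.0,0.0,0.037],[0.001,0.001,0.038],[0.0,0.0005,0.0374]],"turn":[[0,0,0.0],[0,0,0.0],[0,0,0.0]],"fingers":[0.04,0.04,0.04]}
end [0.5063 0.1135 0.086 ] 179.0
```

play_rows:
  xyz:
    - [0,0,0.037]
    - [0.001,0.001,0.038]
    - [0,0,0.037]
    - [0,0,0]
    - [0,0,0]
  turn:
    - [0,0,0]
    - [0,0,0]
    - [0,0,0]
    - [0,0,0]
    - [0,0,0]
  fingers: [0.04,0.04,0.04,0.03,0.03]

```text
t: 9.65
tcp_pos: [0.5055, 0.1147, 0.0863]
ee_rot: [-0.028, -3.137, 0.003]
contact_force: [0.8, 0.4, 0.8]
gripper_width: 0.0297
grasp_force: 0.0
```

play_rows:
  xyz:
    - [0.0003,-0.006,0]
    - [0.0003,-0.006,0]
    - [0.0003,-0.006,0]
    - [0.0003,-0.006,0]
    - [0.0003,-0.006,0]
  turn:
    - [0,0,5]
    - [0,0,5]
    - [0,0,5]
    - [0,0,5]
    - [0,0,5]
  fingers: [0.03,0.03,0.03,0.03,0.03]

```text
t: 10.07
tcp_pos: [0.5021, 0.088, 0.0903]
ee_rot: [0.713, 3.055, 0.007]
contact_force: [2.2, 1.2, -1.3]
gripper_width: 0.0299
grasp_force: 0.9
```

```bash
python3 -c "from h import *;lev(2)"
```

```text
t 10.0667 p [0.5021 0.088  0.0903] h 153.7 R 0.0706 lever~ 0.485 F [ 2.17  1.19 -1.26] Fopen 1.92 gw 0.0299 gf 0.9069261996774003 q7 -0.09
```

play_rows:
  xyz:
    - [0.0003,-0.005,0]
    - [0.0003,-0.005,0]
  turn:
    - [0,0,4]
    - [0,0,4]
  fingers: [0.03,0.03]

```text
t: 10.23
tcp_pos: [0.4974, 0.0793, 0.0904]
ee_rot: [0.923, 2.997, 0.007]
contact_force: [2.8, 0.9, -0.9]
gripper_width: 0.0298
grasp_force: 1.0
```

```bash
python3 -c "from h import *;lev(2)"
```

```text
t 10.2333 p [0.4974 0.0793 0.0904] h 145.8 R 0.0703 lever~ 0.625 F [ 2.76  0.87 -0.88] Fopen 2.14 gw 0.0298 gf 0.9746042945334921 q7 -0.21
```

Light so far. Continuing in short pieces through the possible binding range.

play_rows:
  xyz:
    - [0.0002,-0.0035,0.001]
    - [0.0002,-0.0035,0.001]
    - [0.0002,-0.0035,0.001]
  turn:
    - [0,0,3]
    - [0,0,3]
    - [0,0,3]
  fingers: [0.03,0.03,0.03]

```text
t: 10.48
tcp_pos: [0.4909, 0.0717, 0.0877]
ee_rot: [1.154, 2.916, 0.009]
contact_force: [1.0, 0.7, 2.0]
gripper_width: 0.0301
grasp_force: 0.8
```

play_rows:
  xyz:
    - [0.0002,-0.0035,0]
    - [0.0002,-0.0035,0]
    - [0.0002,-0.0035,0]
  turn:
    - [0,0,3]
    - [0,0,3]
    - [0,0,3]
  fingers: [0.03,0.03,0.03]

```text
t: 10.73
tcp_pos: [0.4834, 0.0644, 0.0875]
ee_rot: [1.379, 2.816, 0.008]
contact_force: [2.1, -0.5, 1.5]
gripper_width: 0.0299
grasp_force: 1.0
```

```bash
python3 -c "from h import *;lev(2)"
```

```text
t 10.7333 p [0.4834 0.0644 0.0875] h 127.8 R 0.0686 lever~ 0.92 F [ 2.06 -0.45  1.46] Fopen 1.2 gw 0.0299 gf 1.008752406851272 q7 -0.48
```

play_rows:
  xyz:
    - [0.0002,-0.004,0]
    - [0.0002,-0.004,0]
    - [0.0002,-0.004,0]
  turn:
    - [0,0,3.5]
    - [0,0,3.5]
    - [0,0,3.5]
  fingers: [0.03,0.03,0.03]

```text
t: 10.98
tcp_pos: [0.4733, 0.0578, 0.0874]
ee_rot: [1.632, 2.678, 0.009]
contact_force: [2.9, -0.0, 0.7]
gripper_width: 0.0299
grasp_force: 1.0
```

```bash
python3 -c "from h import *;lev(2)"
```

```text
t 10.9833 p [0.4733 0.0578 0.0874] h 117.3 R 0.0676 lever~ 1.097 F [ 2.86 -0.02  0.68] Fopen 2.39 gw 0.0299 gf 1.031919099696097 q7 -0.64
```

play_rows:
  xyz:
    - [0,-0.0055,0]
    - [0,-0.0055,0]
    - [0,-0.0055,0]
    - [0,-0.0055,0]
    - [0,-0.0055,0]
    - [0,-0.0055,0]
  turn:
    - [0,0,4.5]
    - [0,0,4.5]
    - [0,0,4.5]
    - [0,0,4.5]
    - [0,0,4.5]
    - [0,0,4.5]
  fingers: [0.03,0.03,0.03,0.03,0.03,0.03]

```text
t: 11.48
tcp_pos: [0.4415, 0.0486, 0.0871]
ee_rot: [2.214, 2.223, 0.01]
contact_force: [1.5, -0.5, 0.5]
gripper_width: 0.0298
grasp_force: 1.0
```

```bash
python3 -c "from h import *;lev(2)"
```

```text
t 11.4833 p [0.4415 0.0486 0.0871] h 90.2 R 0.0663 lever~ 1.595 F [ 1.46 -0.49  0.47] Fopen 1.42 gw 0.0298 gf 0.952795339471777 q7 -1.06
```

play_rows:
  xyz:
    - [0,-0.004,0]
    - [0,-0.003,0]
    - [0,0,0]
  turn:
    - [0,0,3]
    - [0,0,2]
    - [0,0,0]
  fingers: [0.03,0.03,0.03]

```text
t: 11.73
tcp_pos: [0.4396, 0.0495, 0.0876]
ee_rot: [2.303, 2.125, 0.022]
contact_force: [11.2, -0.6, -6.2]
gripper_width: 0.0297
grasp_force: 5.1
```

```bash
python3 -c "from h import *;lev(2)"
```

```text
t 11.7333 p [0.4396 0.0495 0.0876] h 85.4 R 0.0652 lever~ 1.624 F [11.17 -0.57 -6.18] Fopen 11.14 gw 0.0297 gf 5.134374495246448 q7 -1.14
```

Lever 2 is at its stop (11 N at full open). Back off and rise.

play_rows:
  xyz:
    - [0,0.006,0]
    - [0,0.003,0]
    - [0,0,-0.038]
    - [0,0,-0.038]
    - [0,0,-0.038]
  turn:
    - [0,0,0]
    - [0,0,0]
    - [0,0,0]
    - [0,0,0]
    - [0,0,0]
  fingers: [0.03,0.034,0.04,0.05,0.05]

```text
t: 12.15
tcp_pos: [0.4389, 0.0477, 0.2002]
ee_rot: [-2.304, -2.133, 0.002]
contact_force: [1.8, -1.1, 0.3]
gripper_width: 0.0501
grasp_force: 0.0
```

Run:
```python
from h import *
lev(2); d=ld('top')
for u,v in((325,175),(338,303),(62,202)): print('rack',w(d,200+u/4.6,130+v/4.6,.021).round(4))
plan([(.60,.11,.2,95.6,.04)],f=.05)
```

```text
t 12.15 p [0.4389 0.0477 0.2002] h 85.6 R 0.067 lever~ 1.635 F [ 1.78 -1.06  0.31] Fopen 1.74 gw 0.0501 gf 0.0 q7 -0.83
rack [0.6061 0.1146 0.021 ]
rack [0.5295 0.1095 0.021 ]
rack [0.5949 0.2712 0.021 ]
at [0.4389 0.0477 0.2002] 85.6 tilt 0.15
{"xyz":[[0.015,0.031,0.0],[0.014,0.032,0.0],[0.013,0.032,0.0],[0.011,0.032,0.0],[0.0104,0.0334,0.0002]],"turn":[[0,0,-2.0],[0,0,-2.0],[0,0,-2.0],[0,0,-2.0],[0,0,-2.0]],"fingers":[0.05,0.05,0.05,0.05,0.05]}
end [0.6  0.11 0.2 ] 95.6
```

The rack corner (0.606, 0.115) is too near for an x-direction grasp at the cap, so I'll grasp it diagonally (heading 145°). Hover short of it and look.

Run:
```python
from h import *
plan([(.585,.08,.17,145,.04)],f=.05)
```

```text
at [0.4389 0.0477 0.2002] 85.6 tilt 0.15
{"xyz":[[0.004,0.014,0.003],[0.003,0.015,0.003],[0.001,0.015,0.003],[-0.0,0.015,0.003],[-0.002,0.015,0.003],[-0.003,0.015,0.003],[-0.005,0.014,0.003],[-0.006,0.013,0.003],[-0.008,0.013,0.003],[-0.0084,0.0122,0.0032]],"turn":[[0,0,-5.9],[0,0,-5.9],[0,0,-6.0],[0,0,-5.9],[0,0,-6.0],[0,0,-5.9],[0,0,-6.0],[0,0,-5.9],[0,0,-6.0],[0,0,-5.9]],"fingers":[0.05,0.05,0.05,0.05,0.05,0.05,0.05,0.05,0.05,0.05]}
end [0.585 0.08  0.17 ] 145.0
```

play_rows:
  xyz:
    - [0.004,0.014,0.003]
    - [0.003,0.015,0.003]
    - [0.001,0.015,0.003]
    - [0,0.015,0.003]
    - [-0.002,0.015,0.003]
    - [-0.003,0.015,0.003]
    - [-0.005,0.014,0.003]
    - [-0.006,0.013,0.003]
    - [-0.008,0.013,0.003]
    - [-0.008,0.012,0.003]
  turn:
    - [0,0,-5.9]
    - [0,0,-5.9]
    - [0,0,-6]
    - [0,0,-5.9]
    - [0,0,-6]
    - [0,0,-5.9]
    - [0,0,-6]
    - [0,0,-5.9]
    - [0,0,-6]
    - [0,0,-5.9]
  fingers: [0.05,0.05,0.05,0.05,0.05,0.05,0.05,0.05,0.05,0.05]

```text
t: 12.98
tcp_pos: [0.5863, 0.0792, 0.1695]
ee_rot: [0.94, 2.997, 0.001]
contact_force: [0.0, 0.7, 0.2]
gripper_width: 0.0498
grasp_force: 0.0
```

```bash
cat >> h.py <<'E'
def ww(d,P,M,u,v,z):
    x,y=u-d['cx'],v-d['cy']; rr=np.hypot(x,y); a=rr/d['fx']
    c=np.array([np.sin(a)*x/rr,-np.sin(a)*y/rr,-np.cos(a)]); m=np.array(d['mount'])
    o=P+M@m[:3,3]; ray=M@m[:3,:3]@c; return o+ray*(z-o[2])/ray[2]
E
python3 - <<'E'
from h import *
P,h,M=pose(); d=r_img('wrist')
hsv=cv2.cvtColor(d['image'],cv2.COLOR_RGB2HSV); m=((hsv[...,0]<6)|(hsv[...,0]>174))&(hsv[...,1]>180)&(hsv[...,2]>60)
n,l,s,c=cv2.connectedComponentsWithStats(m.astype(np.uint8))
for i in range(1,n):
    if s[i,4]>40: print(s[i],c[i],ww(d,P,M,*c[i],.03).round(4))
cv2.imwrite('pics/w2.png',cv2.resize(cv2.cvtColor(d['image'],cv2.COLOR_RGB2BGR),(800,600),interpolation=cv2.INTER_CUBIC))
plan([(.6472,.1058,.10,145,.04)],f=.05)
E
```

```text
[307 199  16  10  44] [314.20454545 203.72727273] [0.6376 0.1139 0.03  ]
at [0.5892 0.0801 0.169 ] 145.3 tilt 0.24
{"xyz":[[-0.011,0.018,0.023],[-0.011,0.018,0.023],[-0.0109,0.0183,0.023]],"turn":[[0,0,0.1],[0,0,0.1],[0,0,0.1]],"fingers":[0.05,0.05,0.05]}
end [0.6472 0.1058 0.1   ] 145.0
```

View pics/w2.png

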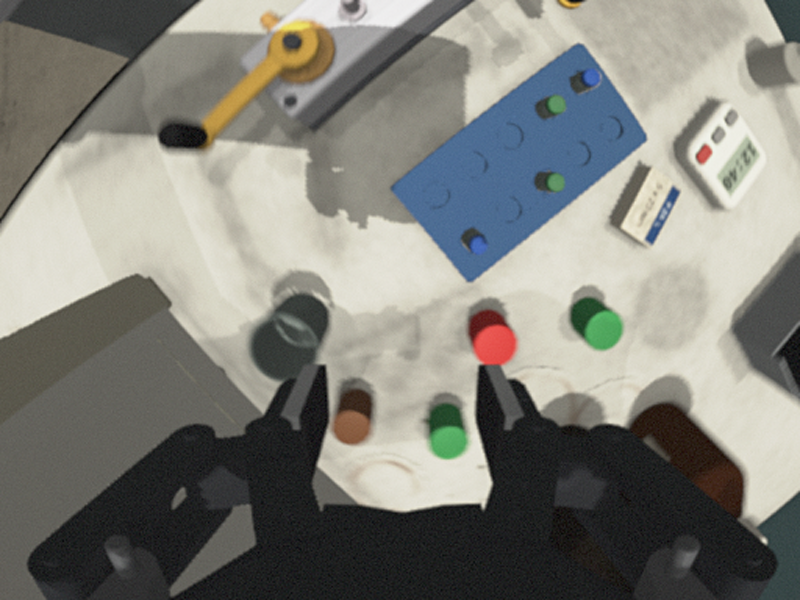

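The red cap's top is at (494,345). Lever 2's arm at (240,95) points outward from the block end, open.

Run:
```python
from h import *
P,h,M=pose(); d=ld('wrist'); s=1.5625
print('cap',ww(d,P,M,494/s,345/s,.036), 'v2',ww(d,P,M,293/s,43/s,.078),'k2',ww(d,P,M,178/s,137/s,.113),'rackc',ww(d,P,M,470/s,281/s,.021),'brown',ww(d,P,M,351/s,425/s,.036))
```

```text
cap [0.65517653 0.10756382 0.036     ] v2 [0.44305122 0.11420699 0.078     ] k2 [0.45587449 0.04828572 0.113     ] rackc [0.61436271 0.11706296 0.021     ] brown [ 0.65019354 -0.00460205  0.036     ]
```

play_rows:
  xyz:
    - [-0.01,0.018,0.013]
    - [-0.011,0.018,0.013]
    - [-0.012,0.018,0.013]
    - [0,0,0]
    - [0,0,0]
    - [0,0,0]
  turn:
    - [0,0,0]
    - [0,0,0]
    - [0,0,0]
    - [0,0,0]
    - [0,0,0]
    - [0,0,0]
  fingers: [0.05,0.05,0.05,0.05,0.05,0.05]

```text
t: 13.53
tcp_pos: [0.6429, 0.1043, 0.1302]
ee_rot: [-0.948, -2.995, 0.0]
contact_force: [-0.2, 0.4, 0.5]
gripper_width: 0.0497
grasp_force: 0.0
```

Run:
```python
from h import *
P,h,M=pose(); d=r_img('wrist'); t=r_img('top'); print(P,np.degrees(h))
hsv=cv2.cvtColor(d['image'],cv2.COLOR_RGB2HSV); m=((hsv[...,0]<6)|(hsv[...,0]>174))&(hsv[...,1]>150)&(hsv[...,2]>60)
n,l,s,c=cv2.connectedComponentsWithStats(m.astype(np.uint8))
for i in range(1,n):
    if s[i,4]>40: print(s[i],c[i],ww(d,P,M,*c[i],.03).round(4))
f=lambda im:cv2.cvtColor(im,cv2.COLOR_RGB2BGR)
a=cv2.resize(f(d['image'])[100:300,150:400],(500,400),interpolation=cv2.INTER_CUBIC)
b=cv2.resize(f(t['image'])[180:280,200:300],(300,300),interpolation=cv2.INTER_CUBIC)
o=np.zeros((400,800,3),np.uint8); o[:,:500]=a; o[:300,500:]=b; cv2.imwrite('pics/w3.png',o)
```

```text
[0.6429     0.10430062 0.13021863] 144.88219413573418
[425  56  12  10  48] [429.6875  60.375 ] [0.6296 0.3038 0.03  ]
[ 248  178   34   41 1064] [264.43890977 198.58928571] [0.6499 0.1066 0.03  ]
```

View pics/w3.png

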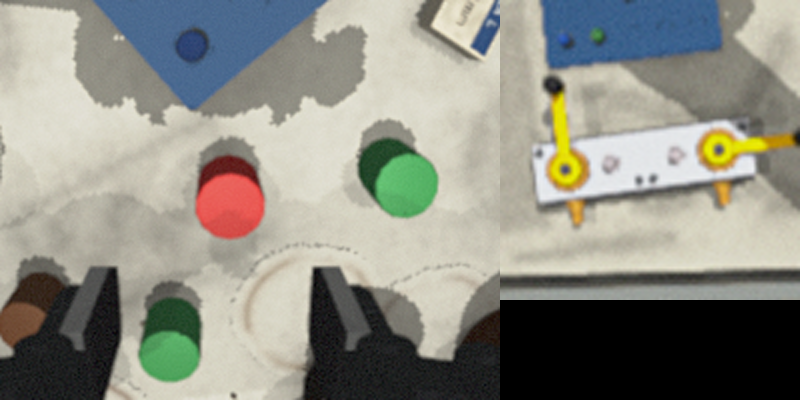

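The left crop shows the red cap's top at (230,203), between the fingers with free space around it. The right crop shows lever 1 perpendicular to the block (closed) and lever 2 along it (open). Both are as wanted. Descending on the cap.

play_rows:
  xyz:
    - [-0.002,0.0025,0.03]
    - [-0.002,0.0025,0.03]
    - [0,0,0.03]
    - [0,0,0.03]
    - [0,0,0]
    - [0,0,0]
  turn:
    - [0,0,0]
    - [0,0,0]
    - [0,0,0]
    - [0,0,0]
    - [0,0,0]
    - [0,0,0]
  fingers: [0.05,0.05,0.05,0.05,0.05,0.05]

```text
t: 14.13
tcp_pos: [0.6487, 0.105, 0.0089]
ee_rot: [-0.947, -2.993, 0.003]
contact_force: [-0.7, -0.4, 0.1]
gripper_width: 0.05
grasp_force: 0.0
```

play_rows:
  xyz:
    - [0,0,0]
    - [0,0,0]
    - [0,0,0]
    - [0,0,0]
    - [0,0,0]
  turn:
    - [0,0,0]
    - [0,0,0]
    - [0,0,0]
    - [0,0,0]
    - [0,0,0]
  fingers: [0.02,0.02,0.02,0.02,0.02]
  squeeze: 20

```text
t: 14.55
tcp_pos: [0.6515, 0.1067, 0.012]
ee_rot: [0.947, 2.992, 0.003]
contact_force: [-1.2, -0.6, 6.7]
gripper_width: 0.0294
grasp_force: 20.3
```

Run:
```python
from h import *
lev(1)
k=V[1]; y=np.array([-np.sin(YAW),np.cos(YAW)]); s=(V[1]+V[2])/2+.028*y; s1=V[1]-.037*y; print('stud1',s,s1)
P,h,M=pose()
plan([(P[0],P[1],.15,144.9,.035),(s[0],s[1],.15,95.6,.04)],f=.02)
```

```text
t 14.55 p [0.6515 0.1067 0.012 ] h 144.9 R 0.2661 lever~ -0.643 F [-1.19 -0.6   6.68] Fopen 1.13 gw 0.0294 gf 20.339249675162137 q7 -0.13
stud1 [0.42756875 0.20756647] [0.42750915 0.20787645]
at [0.6515 0.1067 0.012 ] 144.9 tilt 0.21
{"xyz":[[0.0,0.0,-0.034],[0.0,0.0,-0.035],[0.0,0.0,-0.034],[0.0,0.0,-0.035],[0.03,-0.006,0.0],[0.029,-0.009,0.0],[0.028,-0.012,0.0],[0.027,-0.015,0.0],[0.025,-0.018,0.0],[0.023,-0.02,0.0]],"turn":[[0,0,-0.0],[0,0,-0.0],[0,0,-0.0],[0,0,-0.0],[0,0,6.2],[0,0,6.2],[0,0,6.1],[0,0,6.2],[0,0,6.1],[0,0,6.2]],"fingers":[0.02,0.02,0.02,0.02,0.02,0.02,0.02,0.02,0.02,0.02]}
{"xyz":[[0.021,-0.023,0.0],[0.0179,-0.0251,0.0]],"turn":[[0,0,6.1],[0,0,6.2]],"fingers":[0.02,0.02]}
end [0.4276 0.2075 0.15  ] 95.6
```

play_rows:
  xyz:
    - [0,0,-0.034]
    - [0,0,-0.035]
    - [0,0,-0.034]
    - [0,0,-0.035]
    - [0.03,-0.006,0]
    - [0.029,-0.009,0]
    - [0.028,-0.012,0]
    - [0.027,-0.015,0]
    - [0.025,-0.018,0]
    - [0.023,-0.02,0]
  turn:
    - [0,0,0]
    - [0,0,0]
    - [0,0,0]
    - [0,0,0]
    - [0,0,6.2]
    - [0,0,6.2]
    - [0,0,6.1]
    - [0,0,6.2]
    - [0,0,6.1]
    - [0,0,6.2]
  fingers: [0.02,0.02,0.02,0.02,0.02,0.02,0.02,0.02,0.02,0.02]

```text
t: 15.38
tcp_pos: [0.4815, 0.1818, 0.1482]
ee_rot: [1.855, 2.534, 0.002]
contact_force: [0.1, -0.1, -0.0]
gripper_width: 0.0297
grasp_force: 20.2
```

play_rows:
  xyz:
    - [0.021,-0.023,0]
    - [0.018,-0.025,0]
    - [0,0,0.005]
    - [0,0,0.005]
    - [0,0,0]
    - [0,0,0]
  turn:
    - [0,0,6.1]
    - [0,0,6.2]
    - [0,0,0]
    - [0,0,0]
    - [0,0,0]
    - [0,0,0]
  fingers: [0.02,0.02,0.02,0.02,0.02,0.02]

```text
t: 15.88
tcp_pos: [0.4274, 0.2063, 0.1372]
ee_rot: [2.112, 2.326, 0.0]
contact_force: [0.4, -0.5, -1.3]
gripper_width: 0.0297
grasp_force: 20.2
```

Run:
```python
from h import *
P,h,M=pose(); d=r_img('wrist'); print(P,np.degrees(h),r.get_obs()['gripper_width'])
hsv=cv2.cvtColor(d['image'],cv2.COLOR_RGB2HSV); m=((hsv[...,0]<6)|(hsv[...,0]>174))&(hsv[...,1]>150)&(hsv[...,2]>60)
n,l,s,c=cv2.connectedComponentsWithStats(m.astype(np.uint8))
for i in range(1,n):
    if s[i,4]>40: print(s[i],c[i],ww(d,P,M,*c[i],P[2]+.02).round(4))
a=cv2.resize(cv2.cvtColor(d['image'],cv2.COLOR_RGB2BGR)[100:325,130:430],(800,600),interpolation=cv2.INTER_CUBIC)
cv2.imwrite('pics/w4.png',a)
```

```text
[0.42744984 0.20628395 0.13720833] 95.52321379796861 0.029678210643912663
[463 105   6  13  45] [465.37777778 111.62222222] [0.5211 0.2926 0.1572]
[ 226  218   63   79 3859] [256.86006737 258.13889609] [0.4265 0.2094 0.1572]
```

View pics/w4.png

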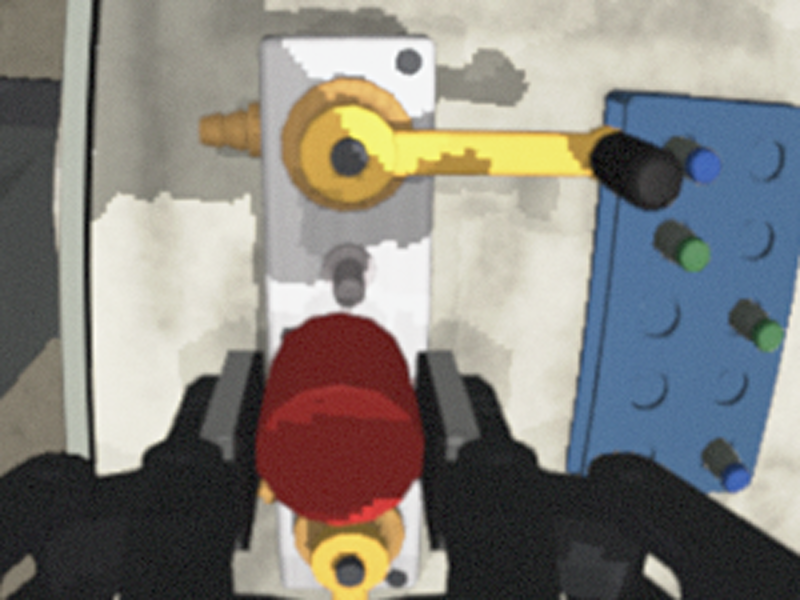

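The stud tip is at (349,290) and the cap's top ellipse is centred at (340,455). I compute both through the same camera.

Run:
```python
from h import *
P,h,M=pose(); d=ld('wrist'); s=800/300
g=lambda u,v,z: ww(d,P,M,130+u/s,100+v/s,z).round(4)
print('tip',g(349,288,.080),'foot',g(346,266,.058),'captop',g(340.5,455,P[2]+.024),'v1',g(349,156,.078),'k1',g(658,182,.113))
for u,v in((257,455),(424,455),(340,387),(340,522)): print(g(u,v,P[2]+.024))
c=px(ld('top'),[.4275,.2065,.058]); print(c)
```

```text
tip [0.4297 0.2079 0.08  ] foot [0.4292 0.207  0.058 ] captop [0.4275 0.205  0.1612] v1 [0.4262 0.2431 0.078 ] k1 [0.4959 0.251  0.113 ]
[0.4129 0.2034 0.1612]
[0.4421 0.2062 0.1612]
[0.4261 0.2183 0.1612]
[0.4288 0.1904 0.1612]
[237.39595174 234.61237453]
```

play_rows:
  xyz:
    - [0.0022,0.0022,0.015]
    - [0,0,0.015]
    - [0,0,0.012]
    - [0,0,0.01]
    - [0,0,0]
    - [0,0,0]
  turn:
    - [0,0,0]
    - [0,0,0]
    - [0,0,0]
    - [0,0,0]
    - [0,0,0]
    - [0,0,0]
  fingers: [0.02,0.02,0.02,0.02,0.02,0.02]

```text
t: 16.43
tcp_pos: [0.4288, 0.2087, 0.0849]
ee_rot: [-2.112, -2.325, 0.001]
contact_force: [0.5, 0.5, 0.3]
gripper_width: 0.0298
grasp_force: 20.2
```

```bash
python3 -c "from h import *;lev(1)"
```

```text
t 16.4333 p [0.4288 0.2087 0.0849] h 95.5 R 0.0363 lever~ -1.532 F [0.52 0.46 0.28] Fopen -0.58 gw 0.0298 gf 20.19071658141911 q7 -1.28
```

The cap mouth is at about 0.073, below the stud tip, with no force: it has slipped over. Lowering the rest.

play_rows:
  xyz:
    - [0,0,0.006]
    - [0,0,0.005]
    - [0,0,0.002]
    - [0,0,0]
    - [0,0,0]
  turn:
    - [0,0,0]
    - [0,0,0]
    - [0,0,0]
    - [0,0,0]
    - [0,0,0]
  fingers: [0.02,0.02,0.02,0.02,0.02]

```text
t: 16.85
tcp_pos: [0.4283, 0.2091, 0.0723]
ee_rot: [2.11, 2.327, -0.0]
contact_force: [0.2, -0.3, 0.1]
gripper_width: 0.0297
grasp_force: 20.2
```

```bash
python3 -c "from h import *;lev(1)"
```

```text
t 16.85 p [0.4283 0.2091 0.0723] h 95.6 R 0.0358 lever~ -1.546 F [ 0.17 -0.29  0.13] Fopen -0.14 gw 0.0297 gf 20.19156442489475 q7 -1.31
```

play_rows:
  xyz:
    - [0,0,0.001]
    - [0,0,0.001]
    - [0,0,0]
    - [0,0,0]
    - [0,0,0]
    - [0,0,0]
    - [0,0,0]
  turn:
    - [0,0,0]
    - [0,0,0]
    - [0,0,0]
    - [0,0,0]
    - [0,0,0]
    - [0,0,0]
    - [0,0,0]
  fingers: [0.02,0.02,0.02,0.05,0.05,0.05,0.05]

```text
t: 17.43
tcp_pos: [0.4283, 0.2092, 0.0704]
ee_rot: [2.11, 2.327, 0.0]
contact_force: [0.3, -0.7, 0.6]
gripper_width: 0.0498
grasp_force: 0.0
```

play_rows:
  xyz:
    - [0,0,-0.02]
    - [0,0,-0.035]
    - [0,0,-0.035]
    - [0,0,-0.035]
    - [0,0,0]
    - [0,0,0]
    - [0,0,0]
  turn:
    - [0,0,0]
    - [0,0,0]
    - [0,0,0]
    - [0,0,0]
    - [0,0,0]
    - [0,0,0]
    - [0,0,0]
  fingers: [0.05,0.05,0.05,0.05,0.05,0.05,0.05]

```text
t: 18.02
tcp_pos: [0.428, 0.2084, 0.1951]
ee_rot: [2.111, 2.326, -0.001]
contact_force: [0.1, -0.7, -0.8]
gripper_width: 0.0498
grasp_force: 0.0
```

Run:
```python
from h import *
P,h,M=pose(); d=r_img('wrist'); print(P)
a=cv2.resize(cv2.cvtColor(d['image'],cv2.COLOR_RGB2BGR)[100:325,130:430],(800,600),interpolation=cv2.INTER_CUBIC)
cv2.imwrite('pics/w5.png',a)
```

```text
[0.4280335  0.20840288 0.19505475]
```

View pics/w5.png

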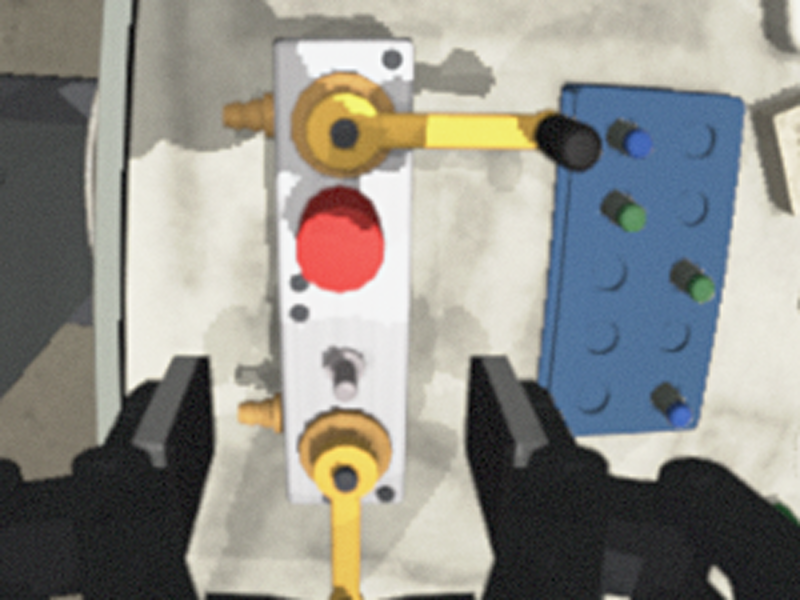

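The cap (340,240) stands upright over stud 1. Lever 1 is square to the block (closed), and lever 2 is along it (open). The hand is clear.

```bash
python3 -c "from h import *;print(r.job_done())"
```

```text
the job is handed in; nothing more can be done
None
```

I handed the job in at about 18 s: valve 1 was the binding one and its lever is back closed, lever 2 is fully open at its stop, and the red cap stands released over stud 1. The most I pressed lever 1 was about 7 N, and the hand did not come near the beaker or bottle. The hand-in gave no verdict.

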